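# Lock the hammer-head stop into the microscopist's slotted rail

## Task

Take the stop with the flat bar grip out of the wooden holder and lower its hammer-head foot into the slot of the aluminium rail, near the middle of the rail's free length, until its collar rests on the rail. Then turn it a quarter turn so that the head lies across the slot under both lips, and let go. Leave the two round-gripped stops in the holder.

Things in the scene. Friction and masses are not known exactly. Their poses are not given: they have to be found in the camera images.
- hammer_stop_grip (a point): Upright stop in any holder pocket, 72 mm tall, 0.16 kg: black bar grip 40 (x) x 14 (y) x 48 mm high; below it a 40 mm round collar 5 mm thick, 14 mm shank, hammer head 38 (x) x 16 (y) x 9 mm. Point: the bar's centre, 29 mm above the collar's underside, 48 mm above the head's bottom. x along bar and head (either sense will do), z up. Its foot is 19 mm deep in the pocket: lift over 25 mm.
- rail_slot (a point): Fixed rail 60 mm wide, 25 high. Slot 24 mm wide, lips 5 mm thick; channel under them 52 wide, 16 deep. Point: middle of the free length, slot centre line, level with the rail's top. x along the slot, y across, z up. Free 120 mm either way; then a 12 mm high carrier at +x, end plate at -x. Stop's grip centre is 29 mm above this point when its collar is down; the head then turns freely, either way.
- knob_stop_grip (a point): Another stop in the holder, to be left there: fat round black knob 32 mm in diameter, 30 mm tall, on a 40 mm collar. Point: the knob's centre, z up. The holder is a fixed pale wooden block 76 x 250 x 28 mm with three pockets 45 x 23 mm, 85 mm apart in a row.
- pin_stop_grip (a point): Another stop in the holder, to be left there: slender round steel pin 14 mm in diameter, 46 mm tall, on a 40 mm collar. Point: the pin's centre, z up.
Mind the look-alikes: they are no part of the job. Leave any blue or turquoise look-alike of the part that bears hammer_stop_grip alone.

How it is judged:
By the outcome, as a careful person would: the job done as asked, in the order asked, and still so for the second after the job is handed in, with the robot touching nothing.
It also fails if it takes over 45 s, if anything falls off the work surface, if the arm or the gripper's body presses on something with over 40 N, if the wrist force passes 120 N, or if a joint passes its speed limit or range.

## Robot

A 6-joint arm with a two-finger parallel gripper is mounted at the origin on the work surface. World frame = base frame: x ahead of the robot, y to its left, z up, the work surface at z = 0. Lengths are in m, angles in rad, forces in N, time in s.
With the tool pointing down it reaches from about 0.3 to 0.875 m from the base axis. Payload 6.4 kg.
Tool frame: the origin (TCP) lies between the finger pads; the fingertips stand 25 mm ahead of it and the grasp point (between the pads) lies 6 mm ahead of it; z points along the fingers, y is the line along which they close (so a half turn about z gives the same grasp; the last joint's range is limited). The gripper opens to 85 mm and grips with 20 to 120 N. Pads are 22 mm wide; open, the fingers measure 114 mm over their backs; the gripper's body (76 mm by 85 mm) begins 54 mm behind the grasp point. The pads swing forward as they close: fully open they stand 13 mm farther back than shut.
Start: joints at [1.102, 0.181, 1.607, -0, 1.354, -0.206], TCP at [0.149, 0.555, 0.256] pointing down, gripper open.
Joint ranges: [-2.99, 2.99], [-0.89, 2.07], [0.3, 2.58], [-1.14, 4.28], [0, 2.63], [-3.12, 3.12]. Speed limits (rad/s): [2.57, 2.57, 3.01, 3.14, 3.14, 3.14].

## Interface

Orientations are given as a unit quaternion [w, x, y, z].
In Python, from bench import ctrl gives the robot as it stands.
- The arm moves only by the tool servo_tool, never from a script. Its argument "series" is text: rows parted by semicolons, each of 7 numbers parted by spaces: the gripper command: -1 is fully open, 1 is shut, values between are in proportion, then the shift along the tool's x, y, z in m, then the turn, a rotation vector about the tool's x, y, z in degrees. A call has 1 to 12 rows; each row is the pose to reach, as a shift and turn from the pose commanded when the call began, along the tool's axes at that moment; what a row does not reach only later rows make up. A row lasts 1/12 s, in which the tool goes at most 41.7 mm and 7.16 degrees, less where a joint would pass 70% of its speed; a pose out of reach is approached as far as the arm can. A call with a gripper value outside its range is refused whole. The fingers move at their own pace and stop on an object; the grip force is fixed at half the most. Time passes only in rows, so rows that repeat a pose let the fingers close. It gives the time, the measured TCP pose, the force, the opening and the grip force at its end, in the units of the state.
- ctrl.get_obs(): the state, without advancing time (a new reading comes with each control period).
- ctrl.camera(name): name is "side" or "top" or "wrist"; returns a dict with "img" (420x560x3 uint8, red, green, blue), "z_map" (420x560 float32, m along the optical axis (not along the pixel's ray), 0 where there is no reading), "fovy" (degrees; the focal length in pixels is half the picture's height over the tangent of half this angle, whatever the lens; pixels are square), "cx", "cy" (the principal point, pixels), "k1" (the pictures are not rectified: a ray, as slopes to the right and down, at radius r is drawn at 1 + k1 r^2 times it, then the intrinsics apply), "extrinsics" (4x4, takes a point from camera to world coordinates); the wrist camera has in their place "T_tool_cam" (4x4, takes a point from camera to tool coordinates, whose origin is the TCP and whose axes are the flange's). Camera axes: x right, y down, z forward; pixel columns grow to the right and rows downward; lengths in m; the calibration is good to about 2 mm. A picture is of the moment at which its call begins: read the wrist's pose just before it.
- ctrl.hand_in(): hands the job in; it is judged then, once.
The state is a dict: "time_s": time; "q": joint angles; "dq": joint speeds; "joint_efforts": joint torques, N m; "eef_pos": TCP position; "eef_rot": TCP orientation; "wrist_force": force on the tool from outside, world axes, zero at the start; "torque": the same for the moment, N m; "opening": opening from 0.0 (shut) to 1.0 (fully open); "grasp_force": force on a finger pad.
Only numpy, scipy, OpenCV 4.12 (cv2) and the standard library are available. Lean on these libraries where they do the work, as an engineer would, in place of code of your own. Each camera call takes 0.05 s, during which the arm holds its last target. There are 200 camera calls.

## Working session

There is one attempt and no reset: what is moved stays moved. The work goes in short steps, Python scripts to look and compute and a tool call to move; the robot and the scene stay as the last step left them, time stands still between calls to the robot, and variables do not carry over. Pictures are saved under pics/ and viewed, at most 10 in all, crops included, and the job is handed in when it is done.

Besides the shell and the picture viewer there is one more tool, called after "Emit:" in YAML: its name, and indented under it one key for each argument. servo_tool: Moves the arm, as the interface text tells. Its arguments: {"type":"object","properties":{"series":{"type":"string"}},"required":["series"]}

```bash
mkdir -p pics; cat > h.py <<'E'
import numpy as np, cv2
from scipy.spatial.transform import Rotation as R
from bench import ctrl
def T_tool():
    o=ctrl.get_obs(); T=np.eye(4); q=o["eef_rot"]
    T[:3,:3]=R.from_quat([q[1],q[2],q[3],q[0]]).as_matrix(); T[:3,3]=o["eef_pos"]; return T
def shot(name):
    T=T_tool(); c=ctrl.camera(name)
    c["T"]=T@c["T_tool_cam"] if name=="wrist" else np.array(c["extrinsics"])
    z=c["z_map"]; H,W=z.shape; f=H/2/np.tan(np.radians(c["fovy"])/2)
    K=np.array([[f,0,c["cx"]],[0,f,c["cy"]],[0,0,1.]]); u,v=np.meshgrid(np.arange(W),np.arange(H))
    n=cv2.undistortPoints(np.stack([u,v],-1).reshape(-1,1,2).astype(np.float64),K,np.array([c["k1"],0,0,0.])).reshape(H,W,2)
    P=np.dstack([n[...,0]*z,n[...,1]*z,z]); c["P"]=P@c["T"][:3,:3].T+c["T"][:3,3]; c["P"][z==0]=np.nan
    c["n"]=n; return c
def save(c,fn,crop=None,s=1):
    im=c["img"][...,::-1]
    if crop: x0,x1,y0,y1=crop; im=im[y0:y1,x0:x1]
    cv2.imwrite("pics/"+fn,cv2.resize(im,None,fx=s,fy=s,interpolation=cv2.INTER_CUBIC))
E
python3 - <<'E'
from h import *
import pickle
d={n:shot(n) for n in("top","side","wrist")}
pickle.dump(d,open("d.pkl","wb"))
for n in("top","side"): save(d[n],n+"1.png")
print(ctrl.get_obs())
for n in d: print(n,d[n]["T"].round(3).tolist(),d[n]["k1"])
E
```

```text
{'time_s': 0.15, 'q': array([ 1.10169590e+00,  1.81388462e-01,  1.60772761e+00,  1.27792990e-05,
        1.35381487e+00, -2.06307165e-01]), 'dq': array([ 9.39405676e-04, -6.71478092e-04, -4.30665335e-03,  6.24144025e-04,
       -5.52572673e-04,  2.42059565e-05]), 'joint_efforts': array([ 2.09000747e-03, -4.45271194e+01, -3.51688349e+01, -2.72407406e-04,
        5.94713405e-03, -5.48495564e-06]), 'eef_pos': array([0.1491853 , 0.55492615, 0.25560543]), 'eef_rot': array([-2.27589024e-04,  1.31020200e-01,  9.91379473e-01, -6.29284398e-04]), 'wrist_force': array([-0.04522166,  0.87909717,  0.20691576]), 'torque': array([-0.01884103,  0.00366763, -0.01118136]), 'grasp_force': 0.0, 'opening': 1.0001695420569845}
top [[0.017, -0.99, 0.142, 0.359], [-1.0, -0.014, 0.021, -0.055], [-0.018, -0.143, -0.99, 1.027], [0.0, 0.0, 0.0, 1.0]] 0.013169304855327461
side [[0.927, -0.285, 0.242, 0.287], [-0.374, -0.723, 0.581, -0.548], [0.01, -0.63, -0.777, 0.709], [0.0, 0.0, 0.0, 1.0]] -0.1515423670704383
wrist [[0.26, 0.915, 0.309, 0.069], [0.966, -0.246, -0.086, 0.578], [-0.003, 0.321, -0.947, 0.372], [0.0, 0.0, 0.0, 1.0]] -0.031345780967822895
```

View pics/top1.png

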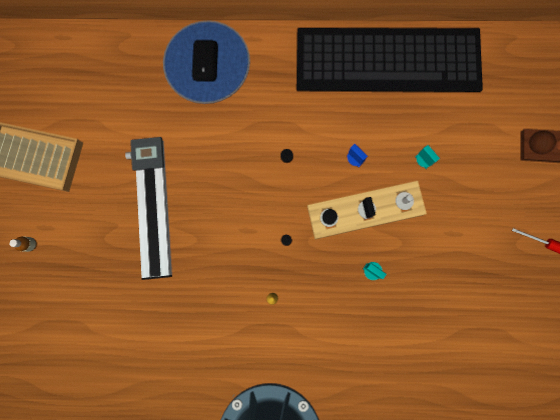

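View pics/side1.png

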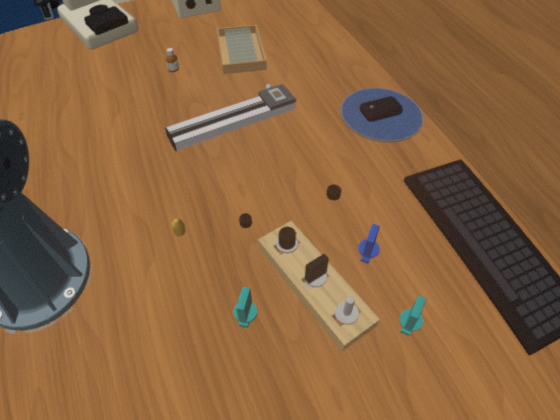

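Top view candidates: the black bar in the holder at (368,207); knob (330,217); pin (405,200); blue look-alike (357,155); turquoise (427,157) and (374,271); loose black discs (287,156) and (286,240). By the description I choose the bar at (368,207). The rail is at (152,220), with its carrier at (147,153).

```bash
python3 - <<'E'
from h import *
import pickle
d=pickle.load(open("d.pkl","rb"))
for n in("top","side"):
    P=d[n]["P"]; im=d[n]["img"].astype(int); 
    m=(P[...,0]>.25)&(P[...,0]<.6)&(P[...,1]<-.1)&(P[...,1]>-.45)
    hol=m&(P[...,2]>.022)&(P[...,2]<.034)
    r=cv2.minAreaRect(P[hol][:,:2].astype(np.float32)); print(n,"holder",hol.sum(),r,np.median(P[hol][:,2]))
    bar=m&(P[...,2]>.068)&(P[...,2]<.095)
    k,l,s,c=cv2.connectedComponentsWithStats(bar.astype(np.uint8))
    for i in range(1,k):
        if s[i,4]<15: continue
        Q=P[l==i]; print("  hi",s[i].tolist(),Q.mean(0).round(4),cv2.minAreaRect(Q[:,:2].astype(np.float32)),Q[:,2].max())
    m=(P[...,0]>.2)&(P[...,0]<.75)&(P[...,1]>.05)&(P[...,1]<.35)
    rl=m&(P[...,2]>.020)&(P[...,2]<.030)
    k,l,s,c=cv2.connectedComponentsWithStats(rl.astype(np.uint8))
    for i in range(1,k):
        if s[i,4]<100: continue
        Q=P[l==i]; print("  rail",s[i].tolist(),Q.mean(0).round(4),cv2.minAreaRect(Q[:,:2].astype(np.float32)))
    ca=m&(P[...,2]>.033)&(P[...,2]<.06)
    print("  carrier",ca.sum(),P[ca].mean(0),cv2.minAreaRect(P[ca][:,:2].astype(np.float32)))
save(d["top"],"crop1.png",(300,440,140,290),4)
E
```

```text
top holder 3182 ((0.5047780871391296, -0.22316277027130127), (0.2088485211133957, 0.28501588106155396), 53.238704681396484) 0.028767051489741624
  hi [357, 155, 11, 6, 40] [ 0.5954 -0.191   0.072 ] ((0.5937145948410034, -0.19033420085906982), (0.011099027469754219, 0.02121582254767418), 2.2132749557495117) 0.07467040691870697
  hi [430, 155, 10, 8, 46] [ 0.5941 -0.3445  0.0717] ((0.5953521132469177, -0.3446386754512787), (0.016836978495121002, 0.014479250647127628), 37.39849090576172) 0.0771963702059485
  hi [406, 195, 8, 7, 42] [ 0.5065 -0.2873  0.078 ] ((0.5073739886283875, -0.287515789270401), (0.012815140187740326, 0.012954065576195717), 46.26192092895508) 0.08366382288899665
  hi [364, 197, 12, 20, 157] [ 0.4863 -0.2038  0.0805] ((0.4877108931541443, -0.2046467661857605), (0.04014178365468979, 0.016006028279662132), 12.238675117492676) 0.08547203721463315
  hi [368, 263, 19, 16, 135] [ 0.3539 -0.2196  0.0727] ((0.3539550304412842, -0.2194703370332718), (0.0396512970328331, 0.014021085575222969), 57.410709381103516) 0.07674156106617447
  rail [136, 167, 34, 113, 1902] [0.4481 0.2
[... 955 characters left out ...]
406772569592701
  hi [345, 296, 10, 11, 80] [ 0.505  -0.288   0.0763] ((0.5056198239326477, -0.2872714400291443), (0.013396753929555416, 0.013088035397231579), 17.267520904541016) 0.07991261764015711
  hi [411, 305, 10, 14, 79] [ 0.594  -0.344   0.0706] ((0.5962546467781067, -0.34309279918670654), (0.020082609727978706, 0.013608692213892937), 42.63023376464844) 0.07359307944460625
  rail [165, 96, 122, 49, 1339] [0.4503 0.2666 0.0238] ((0.47099071741104126, 0.2713523507118225), (0.2883978486061096, 0.06810040026903152), 5.533375263214111)
  carrier 563 [0.60439476 0.28642586 0.0369413 ] ((0.6046994924545288, 0.2923631966114044), (0.07140658050775528, 0.08860645443201065), 6.9086408615112305)
```

View pics/crop1.png

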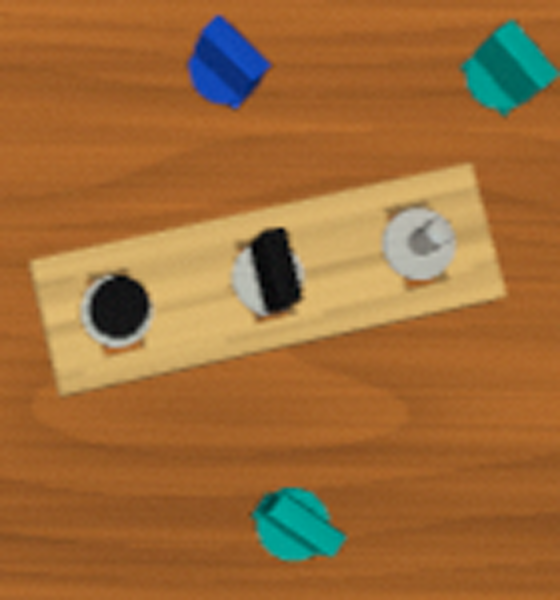

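The crop shows the black bar (~(275,270) in the crop) in the middle pocket. Its long axis runs at about 13° from world x, and the blue and turquoise look-alikes are outside the holder. The bar centre is about (0.487,-0.205) with its top at 0.081, which fits the given sizes. I'll pass over the rail first for a look.

Emit:
servo_tool:
  series: "-1 -.366 -.197 0 0 0 -21;-1 -.366 -.197 0 0 0 -21;-1 -.366 -.197 0 0 0 -21;-1 -.366 -.197 0 0 0 -21;-1 -.366 -.197 0 0 0 -21;-1 -.366 -.197 0 0 0 -21;-1 -.366 -.197 0 0 0 -21;-1 -.366 -.197 0 0 0 -21;-1 -.366 -.197 0 0 0 -21;-1 -.366 -.197 0 0 0 -21;-1 -.366 -.197 0 0 0 -21;-1 -.366 -.197 0 0 0 -21"

```text
time_s: 1.15
eef_pos: [0.4536, 0.2676, 0.256]
eef_rot: [-0.0, -0.049, 0.999, -0.0]
wrist_force: [-0.6, 0.8, 0.4]
opening: 0.997
grasp_force: 0.0
```

Emit:
servo_tool:
  series: "-1 0 0 0 0 0 0;-1 0 0 0 0 0 0;-1 0 0 0 0 0 0"

```text
time_s: 1.4
eef_pos: [0.4505, 0.2711, 0.2561]
eef_rot: [-0.0, -0.053, 0.999, 0.0]
wrist_force: [-0.7, 0.3, -0.6]
opening: 0.999
grasp_force: 0.0
```

```bash
python3 - <<'E'
from h import *
import pickle
print(T_tool().round(4).tolist(),ctrl.get_obs()["q"].round(3))
c=shot("wrist"); pickle.dump(c,open("rail.pkl","wb")); save(c,"rail.png",s=1.4)
P=c["P"]; 
g=P[...,2]
lip=(g>.021)&(g<.029); dark=(g<.018)&(g>.003)
print(lip.sum(),np.median(g[lip]))
Q=P[lip][:,:2]; mu=np.median(Q,0); r=cv2.minAreaRect(Q.astype(np.float32)); print(r)
# lip bands: sections across y at several x
for x in np.arange(.34,.57,.02):
    s=lip&(abs(P[...,0]-x)<.003); y=np.sort(P[...,1][s])
    if len(y)<10: continue
    k=np.argmax(np.diff(y)); print(x.round(3),y[0].round(4),y[k].round(4),y[k+1].round(4),y[-1].round(4))
E
```

```text
[[-0.9944, -0.1054, -0.0006, 0.4505], [-0.1054, 0.9944, 0.0002, 0.2711], [0.0006, 0.0002, -1.0, 0.2561], [0.0, 0.0, 0.0, 1.0]] [ 0.316  0.071  1.73   0.     1.341 -1.361]
11680 0.024307855076054513
((0.4893670976161957, 0.4409295320510864), (0.48526832461357117, 0.2550038695335388), 77.41838073730469)
0.34 0.2278 0.2459 0.2702 0.287
0.36 0.2301 0.2479 0.2725 0.2896
0.38 0.2327 0.2922 0.5497 0.5497
0.4 0.2352 0.2947 0.5336 0.5361
0.42 0.2367 0.2555 0.2794 0.2976
0.44 0.2393 0.2574 0.2817 0.3
0.46 0.2419 0.2593 0.2841 0.3017
0.48 0.2446 0.2622 0.2864 0.3042
0.5 0.2461 0.264 0.2887 0.3069
0.52 0.2489 0.3089 0.473 0.487
0.54 0.2517 0.311 0.4693 0.5822
0.56 0.2543 0.3136 0.4649 0.5674
```

View pics/rail.png

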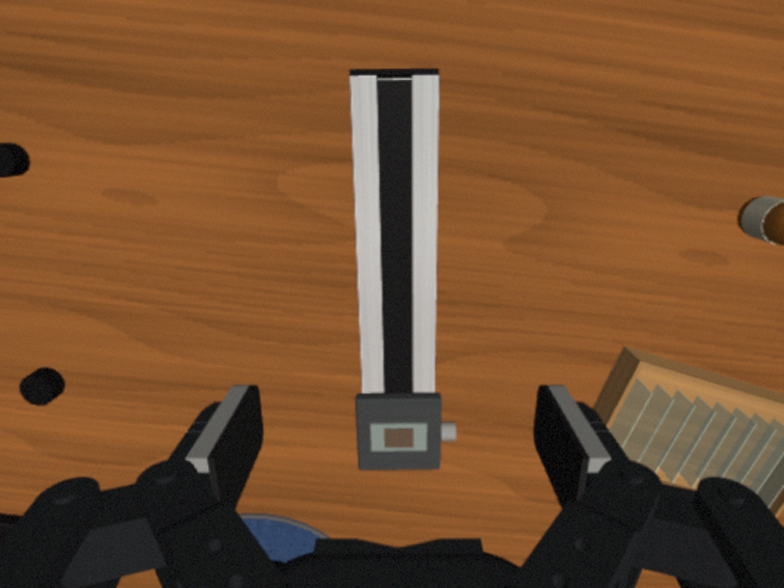

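The wrist view shows the rail upright in the picture: end plate at the top (395,72), carrier at the bottom (398,430), slot at column ~396. The slot centre line is y=0.2706 at x=0.450, at 6.7°. Lip spacing is 24 mm and the overall width 60 mm, as specified, and the top is at z=0.0245. Next I go above the bar.

Emit:
servo_tool:
  series: "-1 .014 -.477 .036 0 0 -7;-1 .014 -.477 .036 0 0 -7;-1 .014 -.477 .036 0 0 -7;-1 .014 -.477 .036 0 0 -7;-1 .014 -.477 .036 0 0 -7;-1 .014 -.477 .036 0 0 -7;-1 .014 -.477 .036 0 0 -7;-1 .014 -.477 .036 0 0 -7;-1 .014 -.477 .036 0 0 -7;-1 .014 -.477 .036 0 0 -7;-1 .014 -.477 .036 0 0 -7;-1 .014 -.477 .036 0 0 -7"

```text
time_s: 2.45
eef_pos: [0.4872, -0.2087, 0.2203]
eef_rot: [0.0, -0.113, 0.994, -0.001]
wrist_force: [0.0, 0.4, 0.5]
opening: 0.997
grasp_force: 0.0
```

Emit:
servo_tool:
  series: "-1 0 0 0 0 0 0;-1 0 0 0 0 0 0;-1 0 0 0 0 0 0;-1 0 0 0 0 0 0"

```text
time_s: 2.78
eef_pos: [0.4872, -0.2041, 0.2203]
eef_rot: [-0.0, -0.114, 0.994, 0.0]
wrist_force: [0.8, 0.5, 0.5]
opening: 0.999
grasp_force: 0.0
```

```bash
python3 - <<'E'
from h import *
T=T_tool();print(T.round(4).tolist(),ctrl.get_obs()["q"].round(3))
c=shot("wrist"); save(c,"bar.png",s=1.4)
P=c["P"]; 
m=(P[...,2]>.074)&(P[...,2]<.09)&(np.hypot(P[...,0]-.487,P[...,1]+.205)<.035)
k,l,s,_=cv2.connectedComponentsWithStats(m.astype(np.uint8))
for i in range(1,k):
    if s[i,4]<30: continue
    Q=P[l==i]; print(s[i].tolist(),Q.mean(0).round(4),cv2.minAreaRect(Q[:,:2].astype(np.float32)),np.median(Q[:,2]))
    a=np.linalg.inv(T)@np.r_[Q.mean(0),1]; print("tool",a.round(4))
E
```

```text
[[-0.9741, -0.2262, -0.0001, 0.4872], [-0.2262, 0.9741, 0.0004, -0.2041], [-0.0, 0.0004, -1.0, 0.2203], [0.0, 0.0, 0.0, 1.0]] [-0.622  0.112  1.76   0.     1.269 -2.421]
[276, 176, 18, 50, 858] [ 0.4849 -0.2036  0.0799] ((0.48594728112220764, -0.20316220819950104), (0.04008888080716133, 0.013483796268701553), 12.670454025268555) 0.08000870015754444
tool [0.0022 0.001  0.1404 1.    ]
```

View pics/bar.png

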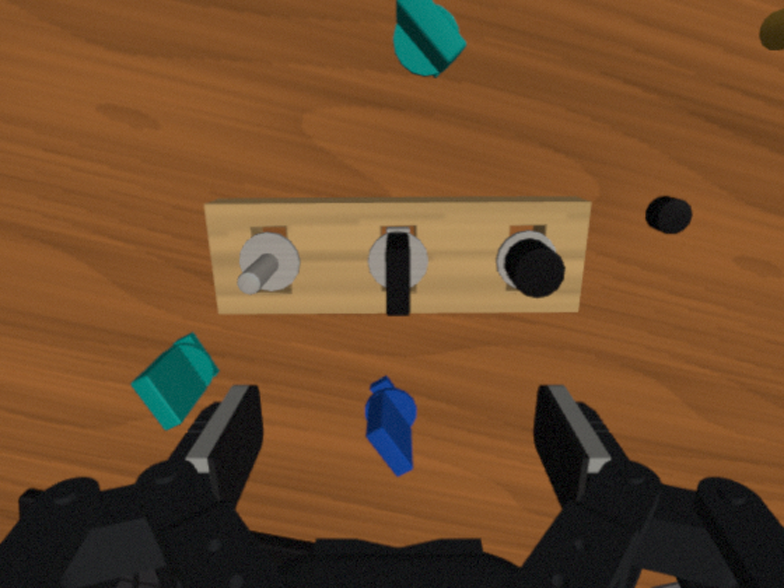

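The wrist view shows the bar in the middle pocket at (398,275), in line with the tool, with the pin at (262,270) and the knob at (530,265) either side. It is about 1 mm off in x and y. I'll descend and grip.

Emit:
servo_tool:
  series: "-1 .001 .001 .035 0 0 0;-1 .001 .001 .07 0 0 0;-1 .001 .001 .1 0 0 0;-1 .001 .001 .125 0 0 0;-1 .001 .001 .14 0 0 0;-1 .001 .001 .15 0 0 0;-1 .001 .001 .153 0 0 0;-1 .001 .001 .153 0 0 0;-1 .001 .001 .153 0 0 0"

```text
time_s: 3.58
eef_pos: [0.4867, -0.2053, 0.0684]
eef_rot: [0.001, -0.113, 0.994, -0.001]
wrist_force: [-0.5, 0.0, 0.7]
opening: 1.003
grasp_force: 0.0
```

Emit:
servo_tool:
  series: "1 0 0 0 0 0 0;1 0 0 0 0 0 0;1 0 0 0 0 0 0;1 0 0 0 0 0 0;1 0 0 0 0 0 0;1 0 0 0 0 0 0;1 0 0 0 0 0 0;1 0 0 0 0 0 0;1 0 0 0 0 0 0;1 0 0 0 0 0 0;1 0 0 0 0 0 0;1 0 0 0 0 0 0"

```text
time_s: 4.58
eef_pos: [0.4861, -0.2054, 0.0676]
eef_rot: [0.0, -0.113, 0.994, -0.0]
wrist_force: [-1.2, 0.1, 4.6]
opening: 0.162
grasp_force: 58.7
```

Emit:
servo_tool:
  series: "1 0 0 -.004 0 0 0;1 0 0 -.01 0 0 0;1 0 0 -.02 0 0 0;1 0 0 -.035 0 0 0;1 0 0 -.055 0 0 0;1 0 0 -.08 0 0 0;1 0 0 -.1 0 0 0;1 0 0 -.11 0 0 0;1 0 0 -.11 0 0 0;1 0 0 -.11 0 0 0"

```text
time_s: 5.42
eef_pos: [0.4859, -0.2052, 0.1774]
eef_rot: [0.0, -0.113, 0.994, -0.0]
wrist_force: [-0.1, 0.4, -1.4]
opening: 0.155
grasp_force: 58.4
```

```bash
python3 - <<'E'
from h import *
T=T_tool();print(T.round(4).tolist(),ctrl.get_obs()["q"].round(3))
d=np.linalg.inv(T)@np.array([.450,.2706,T[2,3],1]); print("shift to rail in tool axes",d.round(4), "yaw",np.degrees(np.arctan2(T[1,0],T[0,0])))
c=shot("wrist"); P=c["P"]; L=(P-T[:3,3])@T[:3,:3]
m=(np.abs(L[...,0])<.035)&(np.abs(L[...,1])<.012)&(L[...,2]<.035)&(L[...,2]>-.03)
print(m.sum(),[ (np.nanpercentile(L[...,i][m],[1,50,99])).round(4).tolist() for i in range(3)])
save(c,"held.png",s=1.4)
E
```

```text
[[-0.9746, -0.224, 0.0006, 0.4859], [-0.224, 0.9746, -0.0005, -0.2052], [-0.0005, -0.0006, -1.0, 0.1774], [0.0, 0.0, 0.0, 1.0]] [-0.625  0.161  1.799  0.     1.18  -2.421]
shift to rail in tool axes [-7.160e-02  4.717e-01 -2.000e-04  1.000e+00] yaw -167.05680658773002
7694 [[-0.0188, 0.0109, 0.0196], [-0.0117, 0.0003, 0.0117], [-0.0289, -0.012, 0.0342]]
```

View pics/held.png

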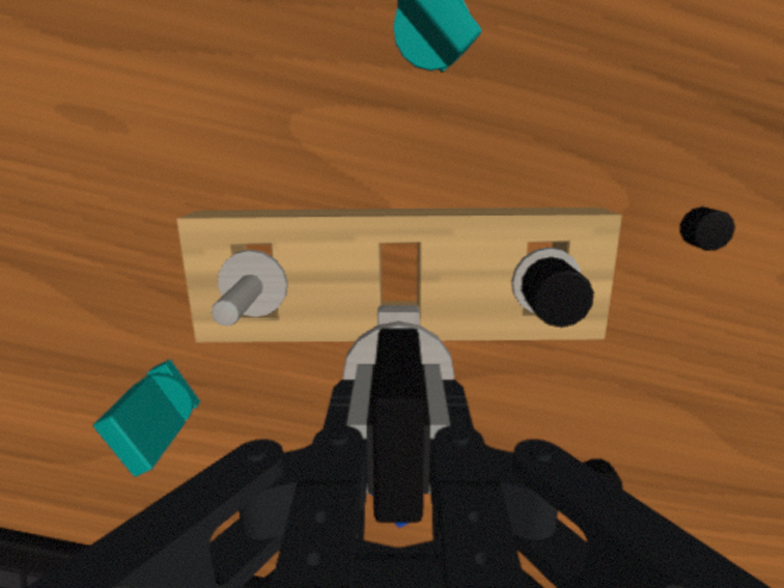

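The stop hangs straight in the pads at (398,400), head and collar visible, and the pocket is empty with the pin and knob still in place. Now I carry it over the rail.

Emit:
servo_tool:
  series: "1 -.005 .025 0 0 0 6.2;1 -.011 .07 0 0 0 6.2;1 -.017 .11 0 0 0 6.2;1 -.023 .15 0 0 0 6.2;1 -.03 .19 0 0 0 6.2;1 -.036 .23 0 0 0 6.2;1 -.042 .27 0 0 0 6.2;1 -.048 .31 0 0 0 6.2;1 -.055 .35 0 0 0 6.2;1 -.062 .39 0 0 0 6.2;1 -.067 .43 0 0 0 6.2;1 -.07 .455 0 0 0 6.2"

```text
time_s: 6.47
eef_pos: [0.4502, 0.257, 0.1754]
eef_rot: [-0.002, -0.06, 0.998, 0.0]
wrist_force: [-0.0, -0.1, -1.5]
opening: 0.154
grasp_force: 58.7
```

Emit:
servo_tool:
  series: "1 -.001 .01 0 0 0 0;1 -.0016 .0167 0 0 0 0;1 -.0016 .0167 0 0 0 0;1 -.0016 .0167 .02 0 0 0;1 -.0016 .0167 .04 0 0 0;1 -.0016 .0167 .04 0 0 0;1 -.0016 .0167 .04 0 0 0;1 -.0016 .0167 .04 0 0 0"

```text
time_s: 7.13
eef_pos: [0.4525, 0.2698, 0.1379]
eef_rot: [0.0, -0.058, 0.998, -0.0]
wrist_force: [0.3, -0.1, -0.7]
opening: 0.156
grasp_force: 58.7
```

```bash
python3 - <<'E'
from h import *
T=T_tool();print(T.round(4).tolist(),ctrl.get_obs()["q"].round(3))
d=np.linalg.inv(T)@np.array([.450,.2706,.0646,1]); print("shift in tool axes",d.round(4), "yaw",np.degrees(np.arctan2(T[1,0],T[0,0])))
c=shot("wrist"); P=c["P"]; L=(P-T[:3,3])@T[:3,:3]; g=P[...,2]
lip=(g>.02)&(g<.03)&(abs(P[...,1]-.27)<.06)
for x in np.arange(.36,.45,.015):
    s=lip&(abs(P[...,0]-x)<.002); y=np.sort(P[...,1][s])
    if len(y)<10: continue
    k=np.argmax(np.diff(y)); print(x.round(3),y[0].round(4),y[k].round(4),y[k+1].round(4),y[-1].round(4))
save(c,"above.png",s=1.4)
E
```

```text
[[-0.9933, -0.1159, 0.0003, 0.4525], [-0.1159, 0.9933, -0.0001, 0.2698], [-0.0002, -0.0001, -1.0, 0.1379], [0.0, 0.0, 0.0, 1.0]] [ 0.312  0.216  1.826 -0.     1.1   -1.375]
shift in tool axes [0.0024 0.0011 0.0733 1.    ] yaw -173.34314068731447
0.36 0.2299 0.248 0.2723 0.29
0.375 0.2317 0.25 0.2742 0.2918
0.39 0.2334 0.2516 0.2757 0.2941
0.405 0.2353 0.2537 0.2778 0.2957
0.42 0.2372 0.2553 0.2792 0.2977
0.435 0.239 0.2568 0.281 0.2993
0.45 0.2409 0.2589 0.283 0.3008
```

View pics/above.png

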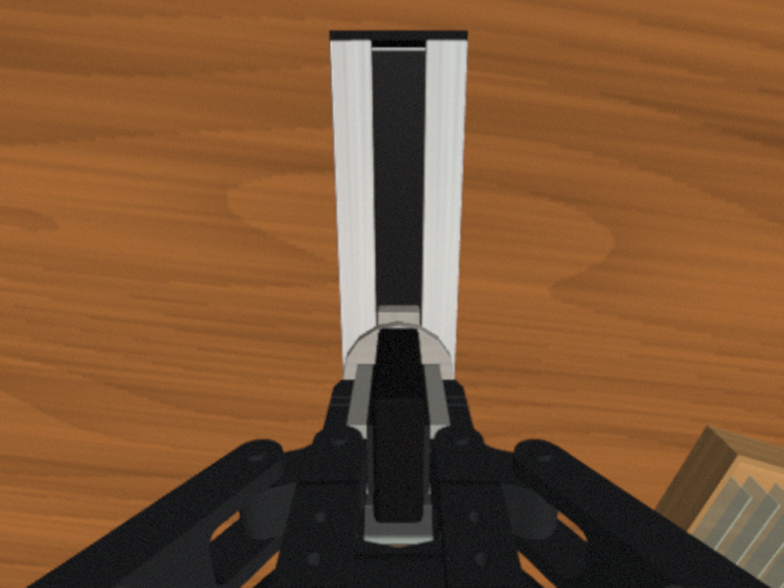

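The stop is centred over the slot (head at (398,315), slot edges 374 to 424). Remaining shift is 2 mm in x, 1 mm in y and 73 mm down. I'll lower it.

Emit:
servo_tool:
  series: "1 .0024 .0013 .015 0 0 0;1 .0024 .0013 .03 0 0 0;1 .0024 .0013 .04 0 0 0;1 .0024 .0013 .048 0 0 0;1 .0024 .0013 .055 0 0 0;1 .0024 .0013 .061 0 0 0;1 .0024 .0013 .066 0 0 0;1 .0024 .0013 .069 0 0 0;1 .0024 .0013 .071 0 0 0;1 .0024 .0013 .072 0 0 0;1 .0024 .0013 .072 0 0 0"

```text
time_s: 8.1
eef_pos: [0.4494, 0.2718, 0.0653]
eef_rot: [0.0, -0.059, 0.998, 0.0]
wrist_force: [-0.1, -0.6, -1.2]
opening: 0.154
grasp_force: 58.7
```

Emit:
servo_tool:
  series: "1 0 0 .001 0 0 0;1 0 0 .001 0 0 0;1 0 0 .0015 0 0 0;1 0 0 .0015 0 0 0;1 0 0 .0015 0 0 0"

```text
time_s: 8.52
eef_pos: [0.4497, 0.2719, 0.0646]
eef_rot: [0.0, -0.059, 0.998, 0.0]
wrist_force: [-2.1, -0.8, 4.9]
opening: 0.155
grasp_force: 59.8
```

The collar is down with light contact. Now the quarter turn.

Emit:
servo_tool:
  series: "1 0 0 0 0 0 5;1 0 0 0 0 0 11;1 0 0 0 0 0 18;1 0 0 0 0 0 25;1 0 0 0 0 0 32;1 0 0 0 0 0 39;1 0 0 0 0 0 46;1 0 0 0 0 0 53;1 0 0 0 0 0 60;1 0 0 0 0 0 67;1 0 0 0 0 0 74;1 0 0 0 0 0 81"

```text
time_s: 9.52
eef_pos: [0.4501, 0.2719, 0.0646]
eef_rot: [0.001, 0.606, 0.795, 0.001]
wrist_force: [0.7, -0.0, 3.7]
opening: 0.155
grasp_force: 59.5
```

Emit:
servo_tool:
  series: "1 0 0 0 0 0 6;1 0 0 0 0 0 9;1 0 0 0 0 0 9;1 0 0 0 0 0 9;1 0 0 0 0 0 9"

```text
time_s: 9.93
eef_pos: [0.4501, 0.2719, 0.0646]
eef_rot: [0.0, 0.664, 0.748, 0.001]
wrist_force: [-0.7, -0.2, 5.9]
opening: 0.152
grasp_force: 59.7
```

```bash
python3 - <<'E'
from h import *
T=T_tool(); print("yaw",np.degrees(np.arctan2(T[1,0],T[0,0])),ctrl.get_obs()["q"].round(3),ctrl.get_obs()["torque"])
E
```

```text
yaw 96.86393432345314 [ 0.318  0.333  1.859 -0.     0.948  0.198] [-0.02007309  0.05586698 -0.07540847]
```

Emit:
servo_tool:
  series: "0.3 0 0 0 0 0 0;0.3 0 0 0 0 0 0;0.3 0 0 0 0 0 0;-0.2 0 0 0 0 0 0;-0.2 0 0 0 0 0 0;-0.2 0 0 0 0 0 0;-0.2 0 0 0 0 0 0;-0.2 0 0 0 0 0 0"

```text
time_s: 10.6
eef_pos: [0.4493, 0.2717, 0.0637]
eef_rot: [-0.0, 0.664, 0.748, -0.0]
wrist_force: [0.0, -0.8, -0.9]
opening: 0.598
grasp_force: 0.0
```

Emit:
servo_tool:
  series: "-0.2 0 0 -.01 0 0 0;-0.2 0 0 -.03 0 0 0;-0.2 0 0 -.06 0 0 0;-0.2 0 0 -.09 0 0 0;-0.2 0 0 -.12 0 0 0;-0.2 0 0 -.15 0 0 0;-0.2 0 0 -.16 0 0 0;-0.2 0 0 -.16 0 0 0;-0.2 0 0 -.16 0 0 0"

```text
time_s: 11.35
eef_pos: [0.4492, 0.2717, 0.224]
eef_rot: [0.0, 0.664, 0.747, 0.0]
wrist_force: [-1.1, -0.4, -0.2]
opening: 0.596
grasp_force: 0.0
```

```bash
python3 - <<'E'
from h import *
c=shot("wrist"); P=c["P"]; save(c,"done.png",s=1.4)
m=(P[...,2]>.066)&(P[...,2]<.09)&(np.hypot(P[...,0]-.45,P[...,1]-.271)<.035)
Q=P[m]; print(m.sum(),Q.mean(0),cv2.minAreaRect(Q[:,:2].astype(np.float32)),np.median(Q[:,2]))
E
```

```text
854 [0.44988263 0.27388397 0.07678458] ((0.4501895606517792, 0.27232062816619873), (0.01394852064549923, 0.039357300847768784), 6.523434162139893) 0.07709777725505326
```

View pics/done.png

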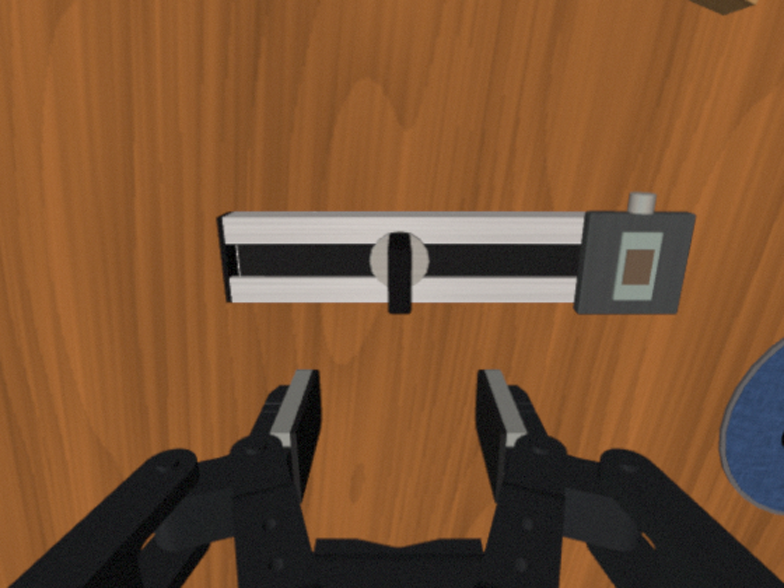

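The stop stands at mid-rail (400,262) with its bar across the slot (6.5°, rail 6.7°). The collar is down (top at 0.077, expected 0.078) and the gripper is clear.

```bash
python3 -c "
from bench import ctrl
print(ctrl.hand_in())"
```

```text
the job is handed in; nothing more can be done
None
```

The bar-gripped stop now sits near the middle of the rail with its collar down, turned a quarter turn so its head lies across the slot, and the gripper is clear. The job was handed in about 11 s into the 45 s limit (no verdict was returned), and the two round-gripped stops were left in the holder.

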